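# Scale bar to the tube station, then hold its lid open for the camera

### The arm

A 7-joint arm with a two-finger parallel gripper is mounted at the origin on the work surface. World frame = base frame: x ahead of the robot, y to its left, z up, the work surface at z = 0. Lengths are in m, angles in degrees, forces in N, time in s.
With the tool pointing down it reaches from about 0.425 to 0.825 m from the base axis. Payload 3.6 kg.
Tool frame: the origin (TCP) lies at the very end of the fingers, on their centre line; the grasp point (between the pads) lies 19 mm behind it; z points along the fingers, y is the line along which they close (so a half turn about z gives the same grasp; the last joint's range is limited). The gripper opens to 93 mm and grips with 3 to 60 N. Pads are 15 mm wide; open, the fingers measure 128 mm over their backs; the gripper's body (75 mm by 188 mm) begins 65 mm behind the grasp point.
Start: joints at [74.169, 35.231, -0.722, 81.555, 0.464, 63.22, -2.315], TCP at [0.161, -0.63, 0.219] pointing down, gripper open.
Joint ranges: [-178.69, 178.69], [-17.37, 117.87], [-77.05, 75.6], [15.02, 138.74], [-78.02, 258.01], [0.78, 113.62], [-162.83, 162.83]. Speed limits (degrees/s): [159.86, 159.86, 180, 180, 180, 180, 180].

### API

Orientations are given as a 3x3 rotation matrix whose columns are the frame's x, y, z axes.
In Python, from workcell import readout, camera, job gives the robot as it stands. The module is installed in compiled form; this text tells all that it offers.
- The arm moves only by the tool carry_out, never from a script. Its argument "motion" is a list that holds one entry, the list of rows, each a list of 7 numbers: the shift along the tool's x, y, z in mm, then the turn, a rotation vector about the tool's x, y, z in rad, then the opening, from 0 (shut) to 1 (fully open). In form: [[[x, y, z, rx, ry, rz, fingers], ...]]. A call has 1 to 20 rows; each row shifts and turns the commanded pose from where the row before left it, along the tool's axes as they then stand; what a row does not reach is not made up. A row lasts 1/8 s, in which the tool goes at most 62.5 mm and 10.7 degrees, less where a joint would pass 70% of its speed; a pose out of reach is approached as far as the arm can. A call with a gripper value outside its range is refused whole. The fingers move at their own pace and stop on an object; "newtons" is the grip in N (left out, the last holds). Time passes only in rows, so rows that do not move let the fingers close. It gives the time, the measured TCP pose, the force, the opening and the grip force at its end, in the units of the state.
- readout.sense(): the state, without advancing time (a new reading comes with each control period).
- camera(name): name is "scene" or "top" or "wrist"; returns a dict with "image" (400x640x3 uint8, red, green, blue), "camera_matrix" (3x3 intrinsics, pixels), "k1" (the pictures are not rectified: a ray, as slopes to the right and down, at radius r is drawn at 1 + k1 r^2 times it, then the intrinsics apply), "cam_to_world" (4x4, takes a point from camera to world coordinates). Camera axes: x right, y up, looking along -z (the intrinsics and any distortion apply to the point x, -y, -z); pixel columns grow to the right and rows downward; lengths in m; the calibration is good to about 2 mm. A picture is of the moment at which its call begins. There is no depth.
- job.job_done(): hands the job in; it is judged then, once.
The state is a dict: "clock": time; "q": joint angles; "qd": joint speeds; "joint_torque": joint torques, N m; "position": TCP position; "orientation": TCP orientation; "contact_force": force on the tool from outside, world axes, zero at the start; "ft_torque": the same for the moment, N m; "finger_gap": finger opening in m; "grasp_force": force on a finger pad.
Only numpy, scipy, OpenCV 4.12 (cv2) and the standard library are available. Lean on these libraries where they do the work, as an engineer would, in place of code of your own. Each camera call takes 0.05 s, during which the arm holds its last target. There are 200 camera calls.

### The job

The inspection camera is about to photograph the tubes in the red station. First, with the lid still shut, lay the steel scale bar flat on the table with its graduated edge flush against the station's right-hand side (right as the robot sees it), about midway along that side, and let go of it; then lift the lid, which has a black grip at its front and falls shut by itself, to 60 degrees open and finish while holding it there with the fingers, still and with the bar left in place. Leave everything else on the table where it is.

Things in the scene. Friction and masses are not known exactly. Their poses are not given: they have to be found in the camera images.
- station: Red open-topped tube station, fixed, 170 mm (its x) by 150 mm (y) by 45 mm high, with an orange rack of small tubes inside. Origin: centre of its underside. +x points away from the robot to the hinge side, +y left, z up; yaw up to 0.25 rad either way. A thin degree arc (look only) round the hinge on its left is ticked every 10 degrees, with a yellow mark at 60.
- station_side (a point): Foot of the station's flat, upright right-hand side face (170 mm long, 45 mm high), midway along it, on the table. Axes as the station's: x along the face away from the robot, y into the station, so the face is y = 0 and things to the right of it have negative y.
- lid (a joint): Opening angle of the station's lid, rad: 0 shut (level), growing as the front edge rises; 60 degrees = 1.047; stop at 1.40. Falls shut by its own weight from anywhere (about 0.4 kg, almost no friction; under 3 N at the grip lifts it). Clear panel in a white frame, 170 x 150 x 10 mm, top 56 mm above the table when shut.
- lid_hinge (a point): Middle of the lid's hinge line, at the station's far rim, 51 mm above the table. The hinge line runs along the station's y.
- lid_grip (a point): Centre of the lid's black grip: bar of 18 mm diameter, 36 mm long along the station's y (flat ends left and right), 205 mm from the hinge line and at its height when shut, 35 mm in front of the lid's edge on a 10 mm wide middle stem. Pinched from above over its flat ends, the lid can turn between the fingers while the gripper stays pointing down. Axes turn with the lid.
- scale_bar: Loose steel straightedge, 0.35 kg: flat plate 150 mm (its x) by 50 mm (y) by 6 mm with a blue grip block on top. Origin: centre of the plate's underside. The graduated long edge, with black ticks, is at y = +25 mm; it faces roughly left (yaw within 0.4 rad) at the start. The bar starts either left or right of the station.
- bar_grip (a point): Centre of the bar's blue grip block: 40 mm along the bar's x, 20 mm along its y, from 6 to 50 mm above the table; 28 mm above the bar's underside, midway along it, 35 mm from the graduated edge. Best pinched from above over its 40 mm length, fingers closing along the bar's x, so that they clear the station. Axes as the bar's.
- bar_edge_near (a point): End of the bar's graduated edge at its x = -75 mm, on the underside.
- bar_edge_far (a point): End of the bar's graduated edge at its x = +75 mm, on the underside.
- tube_rack: Bystander, not to be moved: loose orange block 110 x 66 x 35 mm with white tubes standing 12 mm out of it (may lie either left or right of the station; it has swapped places with the scale bar in some starts). Origin at the centre of its underside.
- reagent_bottle: Bystander, not to be moved: white plastic bottle, 72 mm diameter, 150 mm tall. Origin at the centre of its underside.
- sample_pot: Bystander, not to be moved: small clear open cup, 64 mm diameter, 45 mm tall. Origin at the centre of its underside.
- amber_jar: Bystander, not to be moved: amber glass jar, 60 mm diameter, 80 mm tall. Origin at the centre of its underside.
- microplate: Bystander, not to be moved: white plate 128 x 86 x 15 mm. Origin at the centre of its underside.
- tip_box: Bystander, not to be moved: blue box with clear cover, 120 x 80 x 70 mm. Origin at the centre of its underside.
There are look-alikes about, which are no part of the job. What is shaped like the scale_bar but pink or purple is not meant.

How it is judged (in metres and radians):
On the way, in this order (a step that is already met when the one before it is completed fails the run):
1. the scale bar lies flat and released with its graduated edge flush against the station's right side, the lid still shut (y of bar_edge_near in the frame of station_side between -0.004 and 0.003 m and height (world z) of bar_edge_near between -0.003 and 0.004 m and y of bar_edge_far in the frame of station_side between -0.004 and 0.003 m and height (world z) of bar_edge_far between -0.003 and 0.004 m and x of bar_grip in the frame of station_side between -0.03 and 0.03 m and y of bar_grip in the frame of station_side below -0.02 m and linear speed of scale_bar below 0.02 m/s and contact force between the fingers and scale_bar below 0.2 N and value of joint lid below 0.1 rad), for 0.3 s.
2. the lid is held 60 degrees open in the fingers (value of joint lid between 0.925 and 1.169 rad and contact force between the fingers and lid above 0.3 N), for 0.3 s.
At the end, for the whole second after the job is handed in: Lid 60 +- 7 degrees open, still, carried by the fingers (over 0.3 N) and not by the bar; scale bar flat, released, at rest, both ends of its graduated edge within 4 mm of the station's right side face, its grip block within 30 mm of that side's middle (all of step 2 and velocity of joint lid between -0.1 and 0.1 rad/s and contact force between lid and scale_bar below 0.1 N and y of bar_edge_near in the frame of station_side between -0.004 and 0.003 m and height (world z) of bar_edge_near between -0.003 and 0.004 m and y of bar_edge_far in the frame of station_side between -0.004 and 0.003 m and height (world z) of bar_edge_far between -0.003 and 0.004 m and x of bar_grip in the frame of station_side between -0.03 and 0.03 m and y of bar_grip in the frame of station_side below -0.02 m and linear speed of scale_bar below 0.02 m/s and contact force between the fingers and scale_bar below 0.2 N); the arm keeps its last pose, push and grip.
It fails at once if another thing on the table is moved by more than 15 mm (distance of any of tube_rack, reagent_bottle, sample_pot, amber_jar, microplate, tip_box from where it was at the start of the episode above 0.015 m).
It also fails if it takes over 58 s, if anything falls off the work surface, if the arm or the gripper's body presses on something with over 40 N, if the wrist force passes 120 N, or if a joint passes its speed limit or range.

## Working session

There is one attempt and no reset: what is moved stays moved. The work goes in short steps, Python scripts to look and compute and a tool call to move; the robot and the scene stay as the last step left them, time stands still between calls to the robot, and variables do not carry over. Pictures are saved under pics/ and viewed, at most 10 in all, crops included, and the job is handed in when it is done.

Besides the shell and the picture viewer there is one more tool, called after ">>>" as name(argument=value, ...), one argument or row to a line, values as JSON. carry_out: Moves the arm, as the interface text tells. Its arguments: {"type":"object","properties":{"motion":{"type":"array","items":{"type":"array","items":{"type":"array","items":{"type":"number"}}}},"newtons":{"type":"number"}},"required":["motion"]}

```bash
mkdir -p pics; cat > h.py <<'E'
import numpy as np, cv2
from workcell import readout, camera, job
def snap(n,name):
    c=camera(n); cv2.imwrite(f'pics/{name}.png',c['image'][:,:,::-1]); np.savez(f'pics/{name}.npz',**c); return c
def ray(c,uv):
    K=np.array(c['camera_matrix'],float); d=np.array([float(c['k1']),0,0,0,0])
    p=cv2.undistortPoints(np.array(uv,float).reshape(-1,1,2),K,d)[:,0]
    T=np.array(c['cam_to_world']); v=np.c_[p[:,0],-p[:,1],-np.ones(len(p))]@T[:3,:3].T
    return T[:3,3],v
def onz(c,uv,z):
    o,v=ray(c,uv); return o+v*((z-o[2])/v[:,2])[:,None]
def proj(c,P):
    T=np.array(c['cam_to_world']); q=(np.atleast_2d(P)-T[:3,3])@T[:3,:3]; s=np.c_[q[:,0],-q[:,1]]/-q[:,2:3]
    s=s*(1+float(c['k1'])*(s**2).sum(1))[:,None]; K=np.array(c['camera_matrix']); return s*[K[0,0],K[1,1]]+K[:2,2]
E
python3 - <<'E'
from h import *
for n in('top','scene'):
    c=snap(n,n+'0'); print(n,c['camera_matrix'],c['k1'],c['cam_to_world'])
s=readout.sense();print(s)
E
```

```text
top [[411.84673752   0.         318.22426918]
 [  0.         411.84673752 194.54006792]
 [  0.           0.           1.        ]] -0.06842246955614859 [[-1.27971353e-02  9.93468294e-01 -1.13388630e-01  3.18119260e-01]
 [-9.99865396e-01 -1.38783361e-02 -8.75109039e-03 -1.99564400e-04]
 [-1.02675764e-02  1.13261379e-01  9.93512173e-01  1.33390039e+00]
 [ 0.00000000e+00  0.00000000e+00  0.00000000e+00  1.00000000e+00]]
scene [[388.72378364   0.         318.63144918]
 [  0.         388.72378364 198.03837484]
 [  0.           0.           1.        ]] -0.02735060549132056 [[ 0.64375101 -0.51008273  0.57043864  1.19556765]
 [ 0.7650786   0.44408887 -0.46630442 -0.55749201]
 [-0.01547162  0.73661434  0.67613604  0.90634329]
 [ 0.          0.          0.          1.        ]]
{'clock': 0.1, 'q': array([74.16962886, 35.2830128 , -0.72320371, 81.63298292,  0.46381033,
       63.21897708, -2.31434134]), 'qd': array([-0.00190796, -0.05777079,  0.01505846, -0.29619198, -0.10326817,
       -0.05752201,  0.01105879]), 'joint_torque': array([ 5.04061027e-04, -4.60042119e+01,  2.09658179e-01, -1.66246605e+01,
       -6.12284825e-02,  1.68909651e-02,  1.14464369e-04]), 'position': array([ 0.16051888, -0.6291243 ,  0.21760001]), 'orientation': array([[ 9.68945225e-01,  2.47274751e-01, -5.90192652e-04],
       [ 2.47275455e-01, -9.68942661e-01,  2.22899194e-03],
       [-2.06894113e-05, -2.30571125e-03, -9.99997342e-01]]), 'contact_force': array([ 0.14860387, -0.08041295,  0.49916011]), 'ft_torque': array([ 0.00808591, -0.02846912,  0.03057149]), 'grasp_force': 0.0, 'finger_gap': 0.09274823056633148}
```

View pics/top0.png

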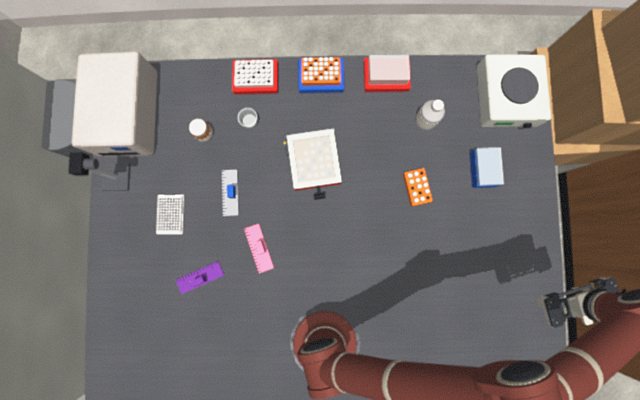

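View pics/scene0.png

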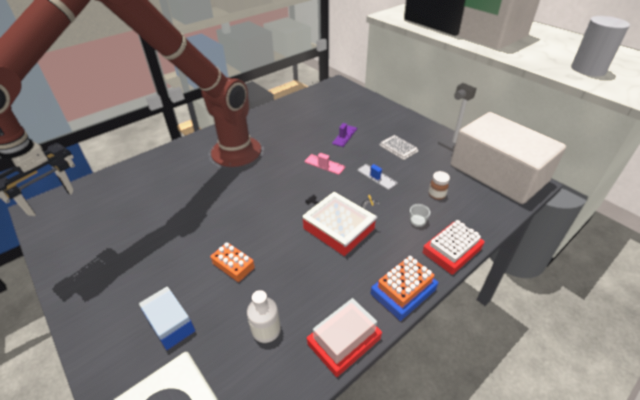

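```bash
python3 - <<'E'
from h import *
c=np.load('pics/top0.npz'); im=c['image']; hsv=cv2.cvtColor(im,cv2.COLOR_RGB2HSV)
def comp(m,roi,n=''):
    k=np.zeros(m.shape,np.uint8); x0,y0,x1,y1=roi; k[y0:y1,x0:x1]=m[y0:y1,x0:x1]
    cs,_=cv2.findContours(k,cv2.RETR_EXTERNAL,cv2.CHAIN_APPROX_NONE); 
    return max(cs,key=cv2.contourArea)
w=((hsv[...,1]<60)&(hsv[...,2]>130)).astype(np.uint8)
L=comp(w,(275,120,350,200)); P=onz(c,L[:,0],.056)
r=cv2.minAreaRect((P[:,:2]*1000).astype(np.float32)); print('lid',r)
k=comp((hsv[...,2]<38).astype(np.uint8),(300,186,335,205)); M=cv2.moments(k); uv=[M['m10']/M['m00'],M['m01']/M['m00']]
print('grip',uv,cv2.boundingRect(k),onz(c,[uv],.055))
b=((hsv[...,0]>100)&(hsv[...,0]<130)&(hsv[...,1]>130)&(hsv[...,2]>60)).astype(np.uint8)
B=comp(b,(215,160,245,220)); print('blue',cv2.boundingRect(B), cv2.minAreaRect((onz(c,B[:,0],.05)[:,:2]*1000).astype(np.float32)))
W=comp(w|b,(215,160,245,222)); print('bar',cv2.minAreaRect((onz(c,W[:,0],.006)[:,:2]*1000).astype(np.float32)))
o=comp(((hsv[...,0]<18)&(hsv[...,1]>150)).astype(np.uint8),(395,160,440,210)); print('rack',cv2.minAreaRect((onz(c,o[:,0],.035)[:,:2]*1000).astype(np.float32)))
big=cv2.resize(im[115:225,205:355],None,fx=5,fy=5,interpolation=cv2.INTER_CUBIC)
cv2.imwrite('pics/crop0.png',big[:,:,::-1])
E
```

```text
lid ((580.8167114257812, 25.64223861694336), (177.93142700195312, 157.794677734375), 7.089838981628418)Traceback (most recent call last):
  File "<stdin>", line 10, in <module>
  File "<stdin>", line 6, in comp
ValueError: max() iterable argument is empty
```

```bash
cat > a.py <<'E'
from h import *
def comp(m,roi):
    k=np.zeros(m.shape,np.uint8); x0,y0,x1,y1=roi; k[y0:y1,x0:x1]=m[y0:y1,x0:x1]
    cs,_=cv2.findContours(k,cv2.RETR_EXTERNAL,cv2.CHAIN_APPROX_NONE)
    return max(cs,key=cv2.contourArea)[:,0]
def rect(c,k,z): return cv2.minAreaRect((onz(c,k,z)[:,:2]*1000).astype(np.float32))
E
python3 - <<'E'
from a import *
c=np.load('pics/top0.npz'); im=c['image']; hsv=cv2.cvtColor(im,cv2.COLOR_RGB2HSV)
print(hsv[183:202,319,2],hsv[194,308:332,2])
w=((hsv[...,1]<60)&(hsv[...,2]>170)).astype(np.uint8)
print('lid',rect(c,comp(w,(275,120,350,200)),.056))
k=comp((hsv[...,2]<45).astype(np.uint8),(300,186,335,205));print('grip',cv2.boundingRect(k),onz(c,[k.mean(0)],.055))
b=((hsv[...,0]>100)&(hsv[...,0]<130)&(hsv[...,1]>130)&(hsv[...,2]>60)).astype(np.uint8)
B=comp(b,(215,160,245,220)); print('blue',cv2.boundingRect(B),rect(c,B,.05))
W=comp(w|b,(215,160,245,222)); print('bar',rect(c,W,.006))
o=comp(((hsv[...,0]<18)&(hsv[...,1]>150)).astype(np.uint8),(395,160,440,210)); print('rack',rect(c,o,.035))
big=cv2.resize(im[115:225,205:355],None,fx=5,fy=5,interpolation=cv2.INTER_CUBIC)
cv2.imwrite('pics/crop0.png',big[:,:,::-1])
E
```

```text
[249 252 179  99  74  62  57  65  62  57  57  41  53  65  52  55  86 108
 110] [109 109 111 110 104  88  64  48  46  47  43  41  46  41  50  47  59  85
 108 110 109 109 105 108]
lid ((579.9926147460938, 25.171051025390625), (175.54579162597656, 152.1708526611328), 7.602896213531494)
grip (315, 195, 2, 1) [[0.46275126 0.01959782 0.055     ]]
blue (227, 185, 8, 13) ((479.8064880371094, 287.981689453125), (38.590572357177734, 22.31932830810547), 0.6240621209144592)
bar ((481.02947998046875, 301.12786865234375), (149.10691833496094, 49.34552764892578), 0.8441427946090698)
rack ((487.39813232421875, -305.18670654296875), (111.53388214111328, 70.47660827636719), 11.926990509033203)
```

View pics/crop0.png

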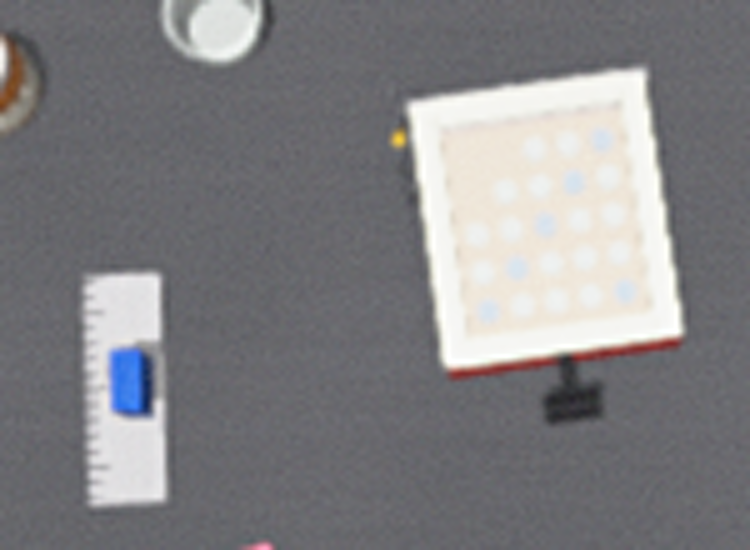

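```bash
cat > plan.py <<'E'
from h import *
from scipy.spatial.transform import Rotation as R
def Rd(yaw): # tool down, tool y axis at world yaw (deg)
    a=np.radians(yaw); y=np.array([np.cos(a),np.sin(a),0]); z=np.array([0,0,-1.]); return np.c_[np.cross(y,z),y,z]
def plan(wps,start=None):  # wps: (x,y,z,yaw,nrows,fingers)
    s=readout.sense(); p=np.array(s['position']); M=np.array(s['orientation'])
    if start: p,M=np.array(start[:3]),Rd(start[3])
    rows=[]
    for x,y,z,yaw,n,f in wps:
        t=np.array([x,y,z]); Mt=Rd(yaw)
        for i in range(n):
            d=M.T@(t-p)/(n-i)*1000; rv=R.from_matrix(M.T@Mt).as_rotvec()/(n-i)
            r=[*np.round(d,1),*np.round(rv,3),f]; rows.append([float(v) for v in r])
            p=p+M@(np.array(r[:3])/1000); M=M@R.from_rotvec(r[3:6]).as_matrix()
    print('max mm',max(np.linalg.norm(r[:3]) for r in rows),'rad',max(np.linalg.norm(r[3:6]) for r in rows)); print([rows])
E
python3 - <<'E'
from plan import *
c=camera('wrist'); s=readout.sense(); M=s['orientation']; T=c['cam_to_world']
print(M.T@(T[:3,3]-s['position']), M.T@T[:3,:3], c['camera_matrix'][0],c['k1'])
plan([(0.40,-0.42,0.27,-45,6,1),(.52,-.1,.30,-10,7,1),(.48,.06,.30,0,4,1)])
E
```

```text
[ 0.07787778  0.0004367  -0.16588379] [[-9.27184404e-04  9.59767244e-01  2.80795259e-01]
 [ 9.99999355e-01  1.07423497e-03 -3.69777354e-04]
 [-6.56540278e-04  2.80794735e-01 -9.59767621e-01]] [340.83591868   0.         322.60198752] -0.06557575334560967
max mm 53.72271400441344 rad 0.09001111042532471
[[[47.3, -23.9, -8.7, -0.0, -0.0, -0.089, 1.0], [49.2, -19.7, -8.7, -0.0, -0.0, -0.089, 1.0], [50.8, -15.2, -8.6, -0.0, -0.0, -0.089, 1.0], [51.9, -10.6, -8.7, -0.001, -0.0, -0.09, 1.0], [52.7, -5.9, -8.6, -0.0, -0.0, -0.089, 1.0], [53.0, -1.2, -8.7, -0.001, -0.001, -0.09, 1.0], [44.5, -20.2, -4.3, 0.0, 0.0, -0.087, 1.0], [46.0, -16.2, -4.3, 0.0, 0.0, -0.087, 1.0], [47.3, -12.2, -4.3, 0.0, 0.0, -0.087, 1.0], [48.2, -8.0, -4.3, 0.0, 0.0, -0.087, 1.0], [48.7, -3.8, -4.3, 0.0, 0.0, -0.087, 1.0], [48.8, 0.4, -4.3, 0.0, 0.0, -0.088, 1.0], [48.5, 4.7, -4.3, 0.0, 0.0, -0.087, 1.0], [37.7, -16.8, -0.0, 0.0, 0.0, -0.044, 1.0], [38.3, -15.1, -0.0, 0.0, 0.0, -0.044, 1.0], [39.0, -13.5, -0.0, 0.0, 0.0, -0.043, 1.0], [39.5, -11.7, -0.1, -0.0, 0.0, -0.044, 1.0]]]
```

>>> carry_out(
  motion=[
    [[47,-24,-9,0,0,-0.09,1],[49,-20,-9,0,0,-0.09,1],[51,-15,-9,0,0,-0.09,1],[52,-11,-9,0,0,-0.09,1],[53,-6,-9,0,0,-0.09,1],[53,-1,-9,0,0,-0.09,1],[45,-20,-4,0,0,-0.087,1],[46,-16,-4,0,0,-0.087,1],[47,-12,-4,0,0,-0.087,1],[48,-8,-4,0,0,-0.087,1],[49,-4,-4,0,0,-0.087,1],[49,0,-4,0,0,-0.087,1],[49,5,-4,0,0,-0.087,1],[38,-5,0,0,0,-0.044,1],[38,-4,0,0,0,-0.044,1],[39,-3,0,0,0,-0.044,1],[39,-2,0,0,0,-0.044,1],[0,0,0,0,0,0,1],[0,0,0,0,0,0,1]],
  ],
  newtons=25,
)

```text
clock: 2.52
position: [0.5212, 0.0553, 0.3004]
orientation: [[-0.003, 1.0, -0.001], [1.0, 0.003, -0.001], [-0.001, -0.001, -1.0]]
contact_force: [0.0, -0.6, 0.9]
finger_gap: 0.0928
grasp_force: 0.0
```

```bash
python3 - <<'E'
from plan import *
s=readout.sense(); print(s['position'],s['clock'],s['orientation'][:,1]); snap('wrist','w1')
plan([(.48,.24,.24,1,4,1)])
E
```

```text
[0.52115731 0.05525791 0.30038538] 2.525 [ 9.99996015e-01  2.76887314e-03 -5.50321303e-04]
max mm 49.843254307880024 rad 0.00412310562561766
[[[46.4, -10.2, 15.0, -0.0, 0.0, -0.004, 1.0], [46.4, -10.1, 15.1, -0.0, 0.0, -0.004, 1.0], [46.4, -9.9, 15.0, -0.0, 0.001, -0.004, 1.0], [46.5, -9.7, 15.1, -0.001, 0.0, -0.004, 1.0]]]
```

View pics/w1.png

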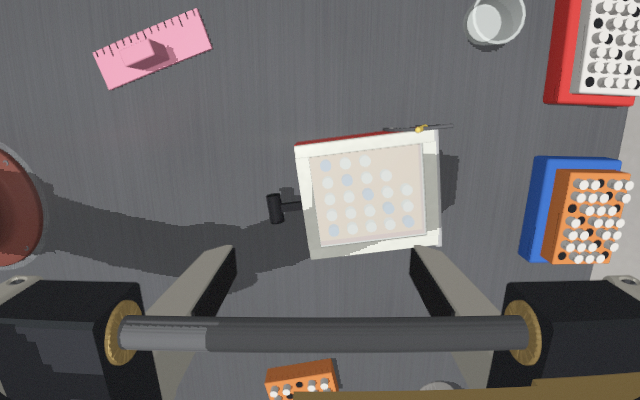

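>>> carry_out(
  motion=[
    [[46,-10,15,0,0,-0.004,1],[46,-10,15,0,0,-0.004,1],[46,-10,15,0,0,-0.004,1],[46,-10,15,0,0,-0.004,1],[0,0,0,0,0,0,1],[0,0,0,0,0,0,1]],
  ],
)

```text
clock: 3.32
position: [0.4804, 0.238, 0.2406]
orientation: [[-0.017, 1.0, 0.0], [1.0, 0.017, -0.002], [-0.002, 0.0, -1.0]]
contact_force: [0.1, 0.1, 0.0]
finger_gap: 0.0928
grasp_force: 0.0
```

```bash
python3 - <<'E'
from a import *
c=np.load('pics/w1.npz'); h=cv2.cvtColor(c['image'],cv2.COLOR_RGB2HSV)
for v in(140,165):
    w=((h[...,1]<70)&(h[...,2]>v)).astype(np.uint8); k=comp(w,(288,118,445,262)); r=rect(c,k,.056); print(v,r); print(cv2.approxPolyDP(k,8,True)[:,0].tolist())
print('4pts',onz(c,[(296,146),(437,131),(440,246),(310,258)],.056))
k=comp((h[...,2]<45).astype(np.uint8),(262,190,285,228)); x,y,ww,hh=cv2.boundingRect(k);print('grip',(x,y,ww,hh),onz(c,[(x+ww/2,y+hh/2)],.055))
c=snap('wrist','w2'); h=cv2.cvtColor(c['image'],cv2.COLOR_RGB2HSV)
b=((h[...,0]>100)&(h[...,0]<130)&(h[...,1]>130)&(h[...,2]>60)).astype(np.uint8); b[320:]=0
k=comp(b,(0,0,640,320)); print('blue',cv2.boundingRect(k),rect(c,k,.05))
w=((h[...,1]<60)&(h[...,2]>150)).astype(np.uint8)|b; n,l,st,_=cv2.connectedComponentsWithStats(w); 
x,y=k.mean(0).astype(int); k=comp((l==l[y,x]).astype(np.uint8),(0,0,640,400)); print('bar',cv2.boundingRect(k),rect(c,k,.006))
E
```

```text
140 ((580.6287841796875, 25.065170288085938), (174.03317260742188, 152.85183715820312), 7.210027694702148)
[[437, 129], [294, 146], [311, 259], [441, 246]]
165 ((580.648193359375, 25.027759552001953), (173.58053588867188, 152.34805297851562), 7.299574851989746)
[[437, 130], [294, 146], [311, 258], [441, 245]]
4pts [[ 0.48892454  0.0888264   0.056     ]
 [ 0.65666966  0.10739961  0.056     ]
 [ 0.67464607 -0.03990298  0.056     ]
 [ 0.50439865 -0.05688745  0.056     ]]
grip (267, 194, 18, 30) [[0.4620645  0.00993396 0.055     ]]
blue (307, 121, 38, 20) ((482.3065490722656, 293.0771484375), (38.17039108276367, 19.179344177246094), 0.9524401426315308)
bar (258, 96, 134, 48) ((481.7234802246094, 302.216796875), (151.268310546875, 50.875038146972656), 2.331739902496338)
```

View pics/w2.png

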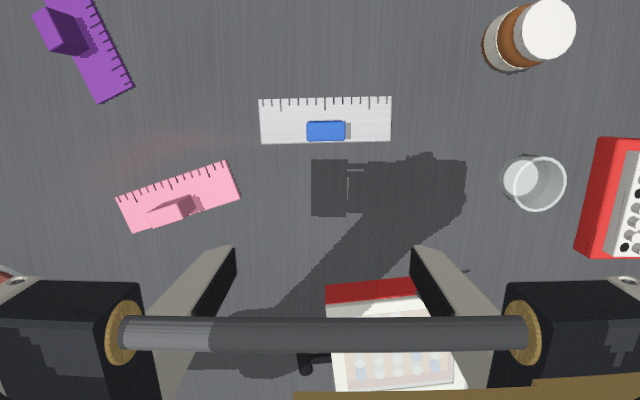

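```bash
python3 - <<'E'
from plan import *
plan([(.482,.292,.10,1.5,4,1),(.482,.292,.014,1.5,4,1)])
E
```

```text
max mm 37.776844759720206 rad 0.0031622776601683794
[[[13.6, 0.5, 35.2, 0.0, 0.0, -0.003, 1.0], [13.7, 0.6, 35.2, 0.0, 0.0, -0.002, 1.0], [13.6, 0.6, 35.1, 0.0, 0.001, -0.003, 1.0], [13.6, 0.6, 35.2, 0.001, 0.0, -0.002, 1.0], [0.0, 0.0, 21.5, -0.0, 0.0, -0.0, 1.0], [0.0, 0.0, 21.5, -0.0, 0.0, -0.0, 1.0], [0.0, 0.0, 21.5, -0.0, 0.0, -0.0, 1.0], [0.1, 0.0, 21.5, -0.0, 0.0, -0.0, 1.0]]]
```

>>> carry_out(
  motion=[
    [[13.6,0.6,35,0,0,-0.002,1],[13.6,0.6,35,0,0,-0.002,1],[13.6,0.6,35,0,0,-0.003,1],[13.6,0.6,35,0,0,-0.003,1],[0,0,22,0,0,0,1],[0,0,22,0,0,0,1],[0,0,22,0,0,0,1],[0,0,21,0,0,0,1],[0,0,0,0,0,0,1],[0,0,0,0,0,0,0.3],[0,0,0,0,0,0,0.3],[0,0,0,0,0,0,0.3],[0,0,0,0,0,0,0.3],[0,0,0,0,0,0,0.3],[0,0,0,0,0,0,0.3],[0,0,0,0,0,0,0.3]],
  ],
  newtons=25,
)

```text
clock: 5.38
position: [0.481, 0.2945, 0.0138]
orientation: [[-0.03, 1.0, 0.001], [1.0, 0.03, 0.0], [0.0, 0.001, -1.0]]
contact_force: [1.7, 0.1, 0.7]
finger_gap: 0.0397
grasp_force: 25.0
```

```bash
python3 - <<'E'
from plan import *
a=np.radians(7.4); x=np.array([np.cos(a),np.sin(a)]); y=np.array([-x[1],x[0]]); C=np.array([.5805,.025])
t=C-.114*y; print(t, 'grip',C-.12*x)
plan([(.49,.26,.12,2,3,.3),(*t,.13,7.4,8,.3),(*t,.04,7.4,4,.3)])
E
```

```text
[ 0.5951827  -0.08805051] grip [0.46149946 0.00954453]
max mm 45.524498898944515 rad 0.012
[[[-11.6, 2.7, -35.4, 0.0, -0.0, -0.002, 0.3], [-11.6, 2.6, -35.4, 0.0, -0.0, -0.001, 0.3], [-11.5, 2.7, -35.4, 0.001, -0.0, -0.002, 0.3], [-43.9, 11.6, -1.3, -0.0, -0.0, -0.012, 0.3], [-44.1, 11.1, -1.3, -0.0, -0.0, -0.012, 0.3], [-44.2, 10.6, -1.3, -0.0, -0.0, -0.012, 0.3], [-44.3, 10.0, -1.2, -0.0, -0.0, -0.012, 0.3], [-44.5, 9.5, -1.3, -0.0, -0.0, -0.012, 0.3], [-44.6, 9.0, -1.2, -0.0, -0.0, -0.011, 0.3], [-44.6, 8.4, -1.3, -0.0, -0.0, -0.012, 0.3], [-44.8, 8.0, -1.2, -0.0, -0.0, -0.011, 0.3], [-0.0, -0.0, 22.5, -0.0, -0.0, -0.0, 0.3], [-0.0, -0.0, 22.5, -0.0, -0.0, -0.0, 0.3], [-0.0, -0.0, 22.5, -0.0, -0.0, -0.0, 0.3], [-0.0, -0.0, 22.5, -0.0, -0.0, -0.0, 0.3]]]
```

>>> carry_out(
  motion=[
    [[0,0,-20,0,0,0,0.3],[-12,4,-43,0,0,-0.002,0.3],[-23,4,-43,0,0,-0.003,0.3],[-44,11.6,-1,0,0,-0.012,0.3],[-44,11,-1,0,0,-0.012,0.3],[-44.2,10.6,-1,0,0,-0.012,0.3],[-44.3,10,-1,0,0,-0.012,0.3],[-44.5,9.5,-1,0,0,-0.012,0.3],[-44.6,9,-1,0,0,-0.011,0.3],[-44.6,8.4,-1,0,0,-0.012,0.3],[-44.8,8,-1,0,0,-0.011,0.3],[0,0,0,0,0,0,0.3],[0,0,0,0,0,0,0.3]],
  ],
)

```text
clock: 7.0
position: [0.5934, -0.0877, 0.1265]
orientation: [[-0.129, 0.992, -0.003], [0.992, 0.129, 0.001], [0.002, -0.003, -1.0]]
contact_force: [-0.5, 1.3, -3.3]
finger_gap: 0.0398
grasp_force: 25.0
```

```bash
python3 - <<'E'
from plan import *
plan([(.5952,-.088,.04,7.4,4,.3),(.5952,-.088,.016,7.4,2,.3)])
E
```

```text
max mm 21.705989956691678 rad 0.001414213562373095
[[[-0.2, 0.5, 21.6, -0.001, -0.0, -0.0, 0.3], [-0.2, 0.5, 21.6, -0.001, -0.001, -0.0, 0.3], [-0.1, 0.5, 21.7, -0.0, -0.0, -0.0, 0.3], [-0.1, 0.4, 21.6, -0.001, -0.001, -0.0, 0.3], [-0.0, 0.0, 12.0, 0.0, 0.0, -0.0, 0.3], [-0.0, 0.0, 12.0, 0.0, 0.0, -0.0, 0.3]]]
```

>>> carry_out(
  motion=[
    [[0,0.5,22,0,0,0,0.3],[0,0.5,22,0,0,0,0.3],[0,0.5,21,0,0,0,0.3],[0,0.5,21,0,0,0,0.3],[0,0,12,0,0,0,0.3],[0,0,11,0,0,0,0.3],[0,0,0,0,0,0,0.3],[0,0,0,0,0,0,0.3]],
  ],
)

```text
clock: 8.0
position: [0.5972, -0.0879, 0.0193]
orientation: [[-0.129, 0.992, 0.001], [0.992, 0.129, 0.0], [-0.0, 0.001, -1.0]]
contact_force: [0.2, -0.4, -3.6]
finger_gap: 0.0395
grasp_force: 25.0
```

```bash
python3 - <<'E'
from h import *
snap('wrist','w3')
c=snap('top','t3'); im=c['image'][110:230,270:450]; cv2.imwrite('pics/t3c.png',cv2.resize(im,None,fx=4.4,fy=4.4,interpolation=cv2.INTER_CUBIC)[:,:,::-1])
E
```

```text
(no output)
```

View pics/w3.png

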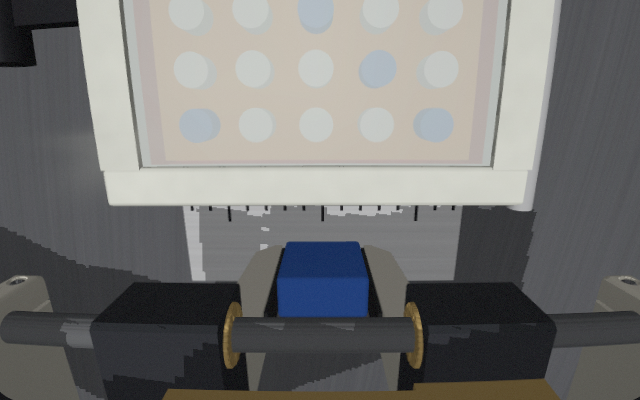

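```bash
python3 - <<'E'
from h import *
c=np.load('pics/w3.npz'); C=np.array([.5805,.025]);a=np.radians(7.4); x=np.array([np.cos(a),np.sin(a)]); y=np.array([-x[1],x[0]])
def loc(uv,z):
    P=onz(c,uv,z)[:,:2]-C; return np.round(1000*np.c_[P@x,P@y],1).tolist()
print('lid edge',loc([(110,205),(525,204)],.046),loc([(110,205),(525,204)],.056))
print('lid side inner corner', loc([(183,240),(190,281),(462,240),(456,281)],.012))
g=cv2.cvtColor(c['image'],cv2.COLOR_RGB2GRAY); print(g[195:215,250].tolist(),g[275:290,215].tolist(),g[275:290,440].tolist())
print('bar right edge',loc([(215,281),(440,281)],.012)); print('blocktop', loc([(288,242),(358,242)],.056))
E
```

```text
lid edge [[-91.0, -76.2], [90.0, -76.0]] [[-84.3, -73.4], [83.7, -73.1]]
lid side inner corner [[-75.2, -106.0], [-74.2, -131.2], [78.8, -106.2], [78.4, -131.5]]
[207, 208, 207, 208, 206, 207, 207, 203, 191, 181, 154, 175, 177, 176, 175, 179, 182, 181, 179, 178] [118, 119, 118, 119, 119, 109, 85, 60, 38, 27, 26, 27, 27, 23, 28] [124, 123, 123, 122, 123, 84, 54, 48, 31, 29, 26, 26, 24, 24, 29]
bar right edge [[-59.7, -131.1], [69.0, -131.3]]
blocktop [[-12.3, -89.2], [16.3, -89.2]]
```

>>> carry_out(
  motion=[
    [[0,0,2.5,0,0,0,0.3],[0,0,2.5,0,0,0,0.3],[0,0,0,0,0,0,0.3],[2,0,0,0,0,0,0.3],[2,0,0,0,0,0,0.3],[0,0,0,0,0,0,0.3]],
  ],
)

```text
clock: 8.85
position: [0.5963, -0.0837, 0.0138]
orientation: [[-0.129, 0.992, 0.0], [0.992, 0.129, 0.0], [0.0, 0.0, -1.0]]
contact_force: [-0.1, -0.3, -2.8]
finger_gap: 0.0401
grasp_force: 25.0
```

>>> carry_out(
  motion=[
    [[1,0,0,0,0,0,0.3],[1,0,0,0,0,0,0.3],[0,0,0,0,0,0,0.3],[0,0,0,0,0,0,0.3]],
  ],
)

```text
clock: 9.35
position: [0.596, -0.0822, 0.0138]
orientation: [[-0.129, 0.992, 0.0], [0.992, 0.129, 0.0], [-0.0, 0.0, -1.0]]
contact_force: [0.1, -1.3, -1.2]
finger_gap: 0.04
grasp_force: 25.0
```

>>> carry_out(
  motion=[
    [[1,0,0,0,0,0,0.3],[1,0,0,0,0,0,0.3],[0,0,0,0,0,0,0.3],[0,0,0,0,0,0,0.3]],
  ],
)

```text
clock: 9.85
position: [0.596, -0.0813, 0.0138]
orientation: [[-0.128, 0.992, 0.001], [0.992, 0.128, -0.001], [-0.001, 0.0, -1.0]]
contact_force: [0.9, -4.5, -0.1]
finger_gap: 0.04
grasp_force: 25.0
```

>>> carry_out(
  motion=[
    [[1,0,0,0,0,0,0.3],[1,0,0,0,0,0,0.3],[0,0,0,0,0,0,0.3],[0,0,0,0,0,0,0.3]],
  ],
)

```text
clock: 10.35
position: [0.5959, -0.0812, 0.0139]
orientation: [[-0.128, 0.992, 0.001], [0.992, 0.128, -0.004], [-0.004, 0.0, -1.0]]
contact_force: [1.1, -6.8, -0.1]
finger_gap: 0.0396
grasp_force: 25.0
```

>>> carry_out(
  motion=[
    [[-1,0,0,0,0,0,0.3],[-1,0,0,0,0,0,0.3],[0,0,0,0,0,0,0.3],[0,0,0,0,0,0,0.7],[0,0,0,0,0,0,0.7],[0,0,0,0,0,0,0.7],[0,0,0,0,0,0,0.7],[0,0,-10,0,0,0,0.7],[0,0,-30,0,0,0,0.7],[-30,0,-40,0,0,0,0.7],[-50,0,-40,0,0,0,0.7],[0,0,0,0,0,0,0.7],[0,0,0,0,0,0,0.7]],
  ],
)

```text
clock: 11.98
position: [0.6055, -0.1579, 0.133]
orientation: [[-0.128, 0.992, 0.0], [0.992, 0.128, 0.001], [0.001, 0.0, -1.0]]
contact_force: [-0.4, -0.5, -0.4]
finger_gap: 0.0652
grasp_force: 0.0
```

```bash
python3 - <<'E'
from h import *
snap('wrist','w4')
E
```

```text
(no output)
```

View pics/w4.png

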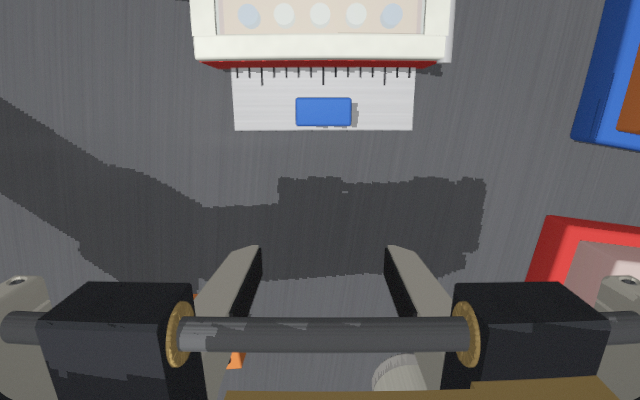

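```bash
python3 - <<'E'
from plan import *
c=np.load('pics/w4.npz'); C=np.array([.5805,.025]);a=np.radians(7.4); x=np.array([np.cos(a),np.sin(a)]); y=np.array([-x[1],x[0]])
P=onz(c,[(233,68),(413,68),(235,130),(412,130)],.006)[:,:2]-C; print(np.round(1000*np.c_[P@x,P@y],1).tolist())
print(readout.sense()['q'])
plan([(.50,-.08,.2,50,5,.7),(.4615,.0095,.2,97.4,6,.7)])
plan([(.50,-.08,.2,-40,5,.7),(.4615,.0095,.2,-82.6,6,.7)])
E
```

```text
[[-71.7, -74.7], [74.4, -74.9], [-73.2, -124.3], [76.7, -124.5]]
[ 30.43166387  41.20347229 -30.97028638  91.06091005  24.45052433
  54.69538549  -1.13657226]
max mm 29.395577898724834 rad 0.149
[[[18.0, -18.9, -13.5, -0.0, -0.0, -0.148, 0.7], [20.6, -16.0, -13.5, -0.0, -0.0, -0.149, 0.7], [22.7, -12.8, -13.4, -0.0, -0.001, -0.148, 0.7], [24.4, -9.3, -13.5, -0.0, -0.0, -0.149, 0.7], [25.4, -5.5, -13.5, -0.0, -0.001, -0.148, 0.7], [14.5, 7.3, -0.0, -0.0, 0.0, -0.138, 0.7], [13.4, 9.2, -0.0, -0.0, 0.0, -0.138, 0.7], [12.0, 11.0, -0.0, -0.0, 0.0, -0.138, 0.7], [10.3, 12.5, -0.0, -0.0, 0.0, -0.138, 0.7], [8.5, 13.8, -0.0, -0.0, 0.0, -0.138, 0.7], [6.5, 14.9, -0.0, -0.0, 0.0, -0.137, 0.7]]]
max mm 29.411052344314374 rad 0.16600602398708308
[[[18.0, -18.9, -13.5, -0.0, -0.0, 0.166, 0.7], [14.6, -21.6, -13.5, -0.0, -0.0, 0.166, 0.7], [10.9, -23.7, -13.4, -0.001, -0.0, 0.166, 0.7], [6.8, -25.1, -13.5, -0.0, -0.0, 0.165, 0.7], [2.6, -26.0, -13.5, -0.001, -0.001, 0.166, 0.7], [7.3, -14.5, -0.0, 0.0, 0.0, 0.124, 0.7], [5.4, -15.3, -0.0, 0.0, 0.0, 0.124, 0.7], [3.5, -15.8, -0.0, 0.0, 0.0, 0.124, 0.7], [1.5, -16.2, -0.0, 0.0, 0.0, 0.124, 0.7], [-0.4, -16.2, -0.0, 0.0, -0.0, 0.124, 0.7], [-2.5, -16.1, -0.0, 0.0, -0.0, 0.123, 0.7]]]
```

The wrist view shows the bar's ticked edge (row 68, columns 233 to 413) against the red side with no visible gap. It measures -74.8 mm at both ends, so the bar is flush. Next is the lid.

>>> carry_out(
  motion=[
    [[18,-19,-13.5,0,0,-0.148,0.7],[20.6,-16,-13.5,0,0,-0.149,0.7],[22.7,-13,-13.5,0,0,-0.148,0.7],[24.4,-9.3,-13.5,0,0,-0.149,0.7],[25.4,-5.5,-13.5,0,0,-0.148,0.7],[14.5,7.3,0,0,0,-0.138,0.7],[13.4,9.2,0,0,0,-0.138,0.7],[12,11,0,0,0,-0.138,0.7],[10.3,12.5,0,0,0,-0.138,0.7],[8.5,13.8,0,0,0,-0.138,0.7],[6.5,15,0,0,0,-0.137,0.7],[0,0,0,0,0,0,0.7],[0,0,0,0,0,0,0.7]],
  ],
)

```text
clock: 13.65
position: [0.4619, 0.0083, 0.1999]
orientation: [[-0.992, -0.126, -0.001], [-0.126, 0.992, -0.0], [0.001, -0.0, -1.0]]
contact_force: [0.0, -0.5, -0.7]
finger_gap: 0.0652
grasp_force: 0.0
```

```bash
python3 - <<'E'
from plan import *
snap('wrist','w5'); s=readout.sense(); print(s['q'])
plan([(.4615,.0095,.08,97.4,4,.7),(.4615,.0095,.036,97.4,3,.7)])
E
```

```text
[ 37.49351858  31.31617007 -61.69057565 111.70986721  33.06812688
  57.01261055  57.38498387]
max mm 30.00283319954967 rad 0.001414213562373095
[[[0.1, 0.4, 30.0, -0.0, -0.0, -0.001, 0.7], [0.1, 0.4, 30.0, -0.0, -0.0, -0.001, 0.7], [0.0, 0.4, 30.0, -0.0, -0.0, -0.001, 0.7], [0.1, 0.4, 29.9, -0.0, -0.001, -0.001, 0.7], [0.0, 0.0, 14.7, -0.0, 0.0, 0.0, 0.7], [0.0, 0.0, 14.7, -0.0, 0.0, 0.0, 0.7], [0.0, 0.0, 14.6, -0.0, 0.0, 0.0, 0.7]]]
```

View pics/w5.png

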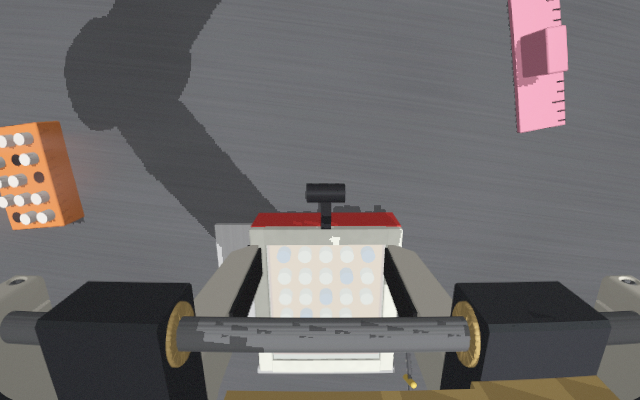

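```bash
python3 - <<'E'
from plan import *
c=np.load('pics/w5.npz'); print(onz(c,[(306,193),(345,193),(325.5,193)],.055), onz(c,[(252,222),(399,222)],.045))
E
```

```text
[[ 0.46201719 -0.00836534  0.055     ]
 [ 0.45743314  0.0279538   0.055     ]
 [ 0.45972823  0.00979423  0.055     ]] [[ 0.50072777 -0.05867285  0.045     ]
 [ 0.48239235  0.08657845  0.045     ]]
```

>>> carry_out(
  motion=[
    [[0.3,0.4,30,0,0,-0.001,0.7],[0.3,0.4,30,0,0,-0.001,0.7],[0.2,0.4,30,0,0,-0.001,0.7],[0.2,0.4,30,0,0,-0.001,0.7],[0,0,15,0,0,0,0.7],[0,0,15,0,0,0,0.7],[0,0,14,0,0,0,0.7],[0,0,0,0,0,0,0.25],[0,0,0,0,0,0,0.25],[0,0,0,0,0,0,0.25],[0,0,0,0,0,0,0.25],[0,0,0,0,0,0,0.25],[0,0,0,0,0,0,0.25]],
  ],
  newtons=20,
)

```text
clock: 15.32
position: [0.4612, 0.0109, 0.0367]
orientation: [[-0.991, -0.131, 0.001], [-0.131, 0.991, 0.002], [-0.001, 0.002, -1.0]]
contact_force: [-1.1, 2.9, 3.3]
finger_gap: 0.0357
grasp_force: 20.0
```

```bash
python3 - <<'E'
import numpy as np
t=np.radians(np.arange(0,61,4)); print(np.round(np.c_[-205*np.diff(1-np.cos(t)),-205*np.diff(np.sin(t))],1).tolist())
E
```

```text
[[-0.5, -14.3], [-1.5, -14.2], [-2.5, -14.1], [-3.5, -13.9], [-4.4, -13.6], [-5.4, -13.3], [-6.3, -12.9], [-7.2, -12.4], [-8.0, -11.9], [-8.8, -11.3], [-9.6, -10.6], [-10.3, -9.9], [-11.0, -9.2], [-11.6, -8.4], [-12.1, -7.6]]
```

First half of the arc (0 to 28°), then check.

>>> carry_out(
  motion=[
    [[0,0,-7,0,0,0,0.25],[-0.5,0,-7.3,0,0,0,0.25],[-0.7,0,-7.1,0,0,0,0.25],[-0.8,0,-7.1,0,0,0,0.25],[-1.2,0,-7.1,0,0,0,0.25],[-1.3,0,-7,0,0,0,0.25],[-1.7,0,-7,0,0,0,0.25],[-1.8,0,-6.9,0,0,0,0.25],[-2.2,0,-6.8,0,0,0,0.25],[-2.2,0,-6.8,0,0,0,0.25],[-2.7,0,-6.7,0,0,0,0.25],[-2.7,0,-6.6,0,0,0,0.25],[-3.1,0,-6.5,0,0,0,0.25],[-3.2,0,-6.4,0,0,0,0.25],[0,0,0,0,0,0,0.25],[0,0,0,0,0,0,0.25]],
  ],
)

```text
clock: 17.32
position: [0.4844, 0.0139, 0.1326]
orientation: [[-0.991, -0.131, -0.0], [-0.131, 0.991, 0.002], [0.0, 0.002, -1.0]]
contact_force: [1.1, 5.1, -3.9]
finger_gap: 0.0358
grasp_force: 20.0
```

>>> carry_out(
  motion=[
    [[-3.5,0,-6.3,0,0,0,0.25],[-3.7,0,-6.1,0,0,0,0.25],[-4,0,-6,0,0,0,0.25],[-4,0,-5.9,0,0,0,0.25],[-4.3,0,-5.7,0,0,0,0.25],[-4.5,0,-5.6,0,0,0,0.25],[-4.7,0,-5.4,0,0,0,0.25],[-4.9,0,-5.2,0,0,0,0.25],[-5.1,0,-5,0,0,0,0.25],[-5.2,0,-4.9,0,0,0,0.25],[-5.4,0,-4.7,0,0,0,0.25],[-5.6,0,-4.5,0,0,0,0.25],[-5.8,0,-4.2,0,0,0,0.25],[-5.8,0,-4.2,0,0,0,0.25],[-6,0,-3.9,0,0,0,0.25],[-6.1,0,-3.7,0,0,0,0.25],[0,0,0,0,0,0,0.25],[0,0,0,0,0,0,0.25],[0,0,0,0,0,0,0.25],[0,0,0,0,0,0,0.25]],
  ],
)

```text
clock: 19.82
position: [0.5611, 0.024, 0.2137]
orientation: [[-0.991, -0.132, -0.003], [-0.132, 0.991, 0.001], [0.003, 0.001, -1.0]]
contact_force: [-2.0, 4.6, -0.9]
finger_gap: 0.0358
grasp_force: 20.0
```

```bash
python3 - <<'E'
from h import *
s=readout.sense(); p=s['position']; d=p-np.array([.4612,.0109,.0367]); print(p,s['q'],np.abs(s['qd']).max(),'angle',np.degrees(np.arctan2(d[2],.205-np.hypot(d[0],d[1]))))
c=snap('scene','s6'); t=snap('top','t6')
a=cv2.resize(c['image'][120:280,280:460],None,fx=3,fy=3,interpolation=cv2.INTER_CUBIC)[:,:,::-1][:480]
b=cv2.resize(t['image'][110:230,270:360],None,fx=2.8,fy=4,interpolation=cv2.INTER_CUBIC)[:,:,::-1]
cv2.imwrite('pics/s6c.png',np.hstack([a,b]))
E
```

```text
[0.56107062 0.02400363 0.21373581] [ 29.4094408   38.18664588 -57.96272529  95.77029209  34.82598033
  66.19950432  59.73815895] 0.1298672266867853 angle 59.50207984198634
```

View pics/s6c.png

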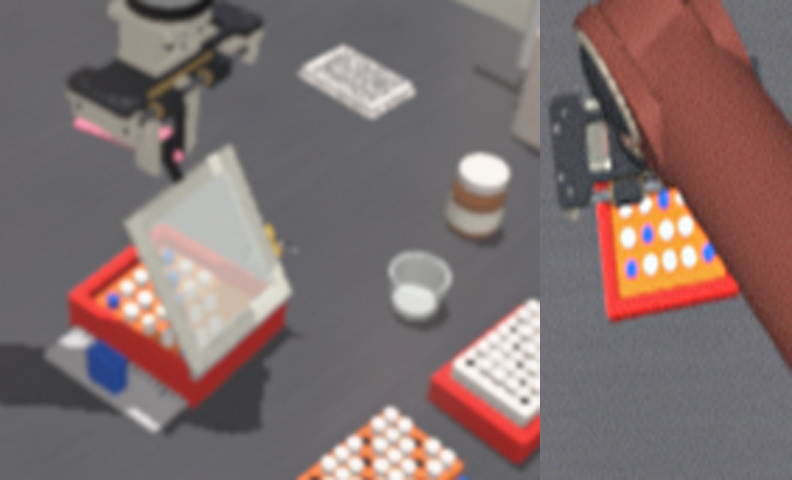

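The lid is open about 59.5° and held in the fingers at around (175,165) in the crop. The bar lies against the right side at around (120,380).

```bash
python3 -c "
from workcell import job
print(job.job_done())"
```

```text
the job is handed in; nothing more can be done
None
```

The job is handed in, with no verdict returned: the scale bar is released flush against the station's right side (both ends within about 1 mm by the wrist camera), and the lid is held still in the fingers at about 59.5 degrees.

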